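# Unlock and close the loaded board test fixture

## Task

Two identical board test fixtures stand on the bench; one has a green circuit board lying in its nest, the other is empty. On the loaded one, first slide the safety bolt fully back by its upright knob so that the lever is free, then swing the lever forward and down to its stop so that the plate is pressed onto the board, and let go. Leave the empty fixture locked.

Things in the scene. Friction and masses are not known exactly. Their poses are not given: they have to be found in the camera images.
- fixture: The loaded fixture: fixed grey box 200 (x) x 220 (y) x 50 mm high; origin under its centre; x to its back (away from the robot), y to its left, z up. Nest with a green 80 x 100 mm board at the front. Lever hinge: level, along y, through x 50 mm, z 90 mm. Bolt guide block: x 28 to 58, y 10 to 42, top z 140 mm. The other fixture is the same, with bare brass pins in its nest.
- catch_knob (a point): Safety bolt's knob on the loaded fixture: upright bare steel post, diameter 16 mm, top 175 mm above the bench; point on its axis, 15 mm below the top. Axes as fixture. Locked, it is at x 43, y 65 mm in the fixture. From its foot a 12 mm rod (125 mm above the bench) runs to -y through the guide block and across the front of the lever's arm. Free space elsewhere around the knob.
- catch (a joint): Slide of the loaded fixture's safety bolt, m: 0 = locked (blocks the lever), 0.030 = fully back at its stop; grows as the knob moves along the fixture's +y. Starts at 0 to 0.004, needs about 2 N, stays where left. The lever passes from about 0.015 on.
- lever_grip (a point): Lever handle of the loaded fixture: black round bar, diameter 18 mm, 85 mm long, level along the fixture's y. Point on its axis, 110 mm from the lever hinge, fixture y -65 mm; some 30 mm of free bar either side, then the lever's arm at the +y end. At first about 198 mm above the bench, leaning 0.2 rad back (+x) from upright; swings to -x, over and down to about 130 mm. Axes tilt with the lever.
- lever (a joint): Angle of the loaded fixture's lever, rad: 0 = leaning back, 1.4 = forward (towards -x) and down at its stop, clear plate lowered 13 mm onto the board. Starts at 0 to 0.03; blocked at about 0.06 while the bolt is locked; needs about 3 N at the bar; stays where left.
- spare_catch (a joint): Slide of the safety bolt of the other, empty fixture, m: 0 = locked, 0.030 = fully back. It is to stay locked (starts at 0 to 0.004).

How it is judged:
By the outcome, as a careful person would: the job done as asked, in the order asked, and still so for the second after the job is handed in, with the robot touching nothing.
It also fails if it takes over 45 s, if anything falls off the work surface, if the arm or the gripper's body presses on something with over 40 N, if the wrist force passes 120 N, or if a joint passes its speed limit or range.

## Robot

A 6-joint arm with a two-finger parallel gripper is mounted at the origin on the work surface. World frame = base frame: x ahead of the robot, y to its left, z up, the work surface at z = 0. Lengths are in m, angles in rad, forces in N, time in s.
With the tool pointing down it reaches from about 0.225 to 0.725 m from the base axis. Payload 3.1 kg.
Tool frame: the origin (TCP) lies at the very end of the fingers, on their centre line; the grasp point (between the pads) lies 19 mm behind it; z points along the fingers, y is the line along which they close (so a half turn about z gives the same grasp; the last joint's range is limited). The gripper opens to 85 mm and grips with 20 to 120 N. Pads are 22 mm wide; open, the fingers measure 114 mm over their backs; the gripper's body (76 mm by 85 mm) begins 54 mm behind the grasp point. The pads swing forward as they close: fully open they stand 13 mm farther back than shut.
Start: joints at [-1.362, 0.048, 0.099, 1.622, 0, 1.443], TCP at [0.173, -0.496, 0.231] pointing down, gripper open.
Joint ranges: [-2.91, 2.91], [-0.99, 1.94], [-1.21, 1.42], [-2.12, 2.29], [-1.49, 1.47], [-3.14, 3.14]. Speed limits (rad/s): [2.79, 2.79, 3.14, 3.14, 3.14, 3.14].

## Interface

Orientations are given as a rotation vector (axis times angle).
In Python, from plant import manip gives the robot as it stands.
- The arm moves only by the tool apply_moves, never from a script. Its argument "deltas" is one flat list of numbers, 6 for each row, row after row: the shift along the tool's x, y, z in m, then the turn, a rotation vector about the tool's x, y, z in degrees. In form: [dx, dy, dz, rx, ry, rz, dx, dy, dz, rx, ry, rz, ...]. A call has 1 to 12 rows; each row is the pose to reach, as a shift and turn from the pose commanded when the call began, along the tool's axes at that moment; what a row does not reach only later rows make up. A row lasts 1/12 s, in which the tool goes at most 41.7 mm and 7.16 degrees, less where a joint would pass 70% of its speed; a pose out of reach is approached as far as the arm can. A call with a gripper value outside its range is refused whole. "gripper" is the closure, from 0 (fully open) to 1 (shut), set as the call begins (left out, the last holds). The fingers move at their own pace and stop on an object; the grip force is fixed at half the most. Time passes only in rows, so rows that repeat a pose let the fingers close. It gives the time, the measured TCP pose, the force, the opening and the grip force at its end, in the units of the state.
- manip.get_state(): the state, without advancing time (a new reading comes with each control period).
- manip.camera(name): name is "side" or "top" or "wrist"; returns (picture, depth): 420x560x3 uint8, red, green, blue; 420x560 float32, m along the optical axis (not along the pixel's ray), 0 where there is no reading.
- manip.get_calibration(name): a dict with "vertical_fov" (degrees; the focal length in pixels is half the picture's height over the tangent of half this angle, whatever the lens; pixels are square), "cx", "cy" (the principal point, pixels), "eye" and "rotation" of the camera in the world; the wrist camera has in their place "tool_from_camera" (4x4, takes a point from camera to tool coordinates, whose origin is the TCP and whose axes are the flange's). Camera axes: x right, y up, looking along -z (the intrinsics and any distortion apply to the point x, -y, -z); pixel columns grow to the right and rows downward; lengths in m; the calibration is good to about 2 mm. A picture is of the moment at which its call begins: read the wrist's pose just before it. get_calibration takes no time and is no camera call.
- manip.finish_job(): hands the job in; it is judged then, once.
The state is a dict: "clock": time; "joint_pos": joint angles; "qd": joint speeds; "effort": joint torques, N m; "tool_pos": TCP position; "eef_rot": TCP orientation; "contact_force": force on the tool from outside, world axes, zero at the start; "wrist_torque": the same for the moment, N m; "gripper_width": finger opening in m; "finger_force": force on a finger pad.
Only numpy, scipy, OpenCV 4.12 (cv2) and the standard library are available. Lean on these libraries where they do the work, as an engineer would, in place of code of your own. Each camera call takes 0.05 s, during which the arm holds its last target. There are 200 camera calls.

## Working session

There is one attempt and no reset: what is moved stays moved. The work goes in short steps, Python scripts to look and compute and a tool call to move; the robot and the scene stay as the last step left them, time stands still between calls to the robot, and variables do not carry over. Pictures are saved under pics/ and viewed, at most 10 in all, crops included, and the job is handed in when it is done.

Besides the shell and the picture viewer there is one more tool, called after "Call:" by a JSON object that holds its "op" and its "data". apply_moves: Moves the arm, as the interface text tells. Its arguments: {"type":"object","properties":{"deltas":{"type":"array","items":{"type":"number"}},"gripper":{"type":"number"}},"required":["deltas"]}

```bash
ls; mkdir -p pics; python3 - <<'E'
from plant import manip
import cv2,numpy as np
s=manip.get_state();print(s)
for n in("top","side"):
    p,d=manip.camera(n);cv2.imwrite(f"pics/{n}0.png",p[:,:,::-1]);np.save(f"{n}0.npy",d);np.save(f"{n}0p.npy",p);print(n,manip.get_calibration(n))
print(manip.get_calibration("wrist"))
E
```

```text
pics
{'clock': 0.0, 'joint_pos': array([-1.36178718e+00,  4.87706867e-02,  9.75896657e-02,  1.62200917e+00,
        2.51879455e-06,  1.44300660e+00]), 'qd': array([ 0.00054879, -0.00208884,  0.00200197,  0.00111998,  0.00024185,
        0.00030342]), 'effort': array([-4.84928678e-04, -3.38783312e+01,  3.20015037e+01,  2.02855066e-02,
       -2.32901521e-04,  7.47670992e-08]), 'tool_pos': array([ 0.17336045, -0.49489832,  0.23010271]), 'eef_rot': array([-3.09479444e+00, -5.26144600e-01,  1.48595045e-04]), 'contact_force': array([ 0.02678817,  0.08425176, -0.03573647]), 'wrist_torque': array([ 0.03599951, -0.04004834,  0.03653442]), 'finger_force': 0.0, 'gripper_width': 0.08564380710392448}
top {'vertical_fov': 55.951295474661244, 'cx': 283.8298146132586, 'cy': 210.23869462759964, 'eye': array([0.3800908 , 0.00679647, 0.99282205]), 'rotation': array([ 0.16099142, -0.14986281, -1.55735941])}
side {'vertical_fov': 55.33337640624056, 'cx': 273.7627443596849, 'cy': 212.35057066224047, 'eye': array([ 0.43138818, -0.61329927,  0.69771302]), 'rotation': array([ 0.84678069, -0.10564607, -0.22624502])}
{'vertical_fov': 67.47276457149381, 'cx': 277.90803778215206, 'cy': 214.78956176788725, 'tool_from_camera': array([[-2.48163875e-04,  9.49587335e-01,  3.13502522e-01,
         8.12993273e-02],
       [ 9.99999965e-01,  2.64191329e-04, -8.64067577e-06,
         8.04254754e-04],
       [-9.10297244e-05,  3.13502509e-01, -9.49587367e-01,
        -1.42378684e-01],
       [ 0.00000000e+00,  0.00000000e+00,  0.00000000e+00,
         1.00000000e+00]])}
```

View pics/top0.png

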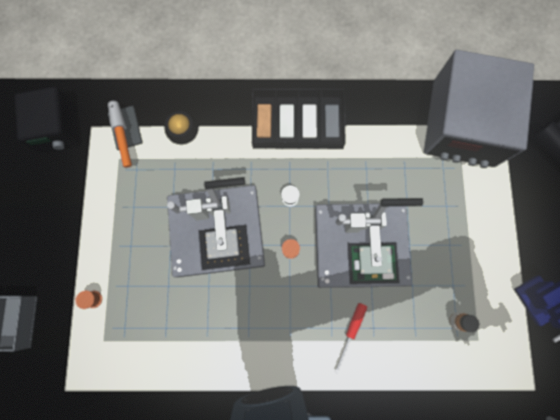

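View pics/side0.png

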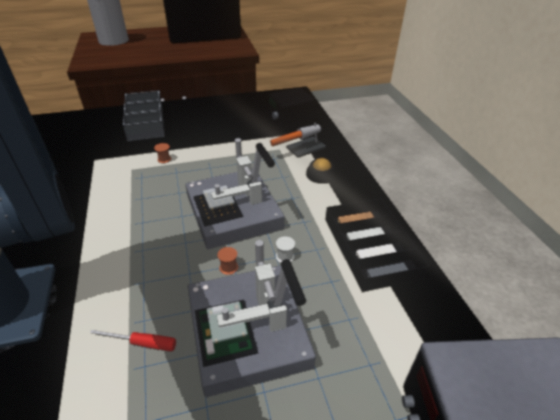

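The top view shows the loaded fixture on the right (centre about 363,245) with its knob at about (343,219) and handle at (402,202). The empty fixture is at (215,230). The side view shows the loaded one in front, with its knob at (260,250) and bar at (292,283).

```bash
cat > h.py <<'E'
import numpy as np,cv2
from scipy.spatial.transform import Rotation as R
from plant import manip
def cloud(n,d,T=None):
    c=manip.get_calibration(n);f=210/np.tan(np.radians(c["vertical_fov"]/2))
    v,u=np.mgrid[:420,:560];P=np.stack([(u-c["cx"])/f*d,-(v-c["cy"])/f*d,-d],-1)
    if T is not None:
        M=T@c["tool_from_camera"];return P@M[:3,:3].T+M[:3,3]
    return P@R.from_rotvec(c["rotation"]).as_matrix().T+c["eye"]
E
cat > a.py <<'E'
from h import *
for n in("top","side"):
    d=np.load(n+"0.npy");p=np.load(n+"0p.npy").astype(int);W=cloud(n,d);ok=d>0
    x,y,z=W[...,0],W[...,1],W[...,2]
    b=ok&(abs(x-.4)<.2)&(abs(y)<.3)&(abs(z)<.02);print(n,"bench z",np.median(z[b]))
    m=ok&(z>.04)&(z<.06)&(y<-.03)&(y>-.4)&(x>.2)&(x<.6)
    q=W[m][:,:2].astype(np.float32);q=q[(np.abs(q-np.median(q,0))<.17).all(1)]
    r=cv2.minAreaRect((q*1000));print(n,"rect",r,cv2.boxPoints(r).round(0).tolist())
    g=ok&(p[...,1]>p[...,0]+25)&(p[...,1]>p[...,2]+10)&(z<.08)&(y<-.03)
    print("green",g.sum(),W[g].mean(0)); 
    t=ok&(z>.115)&(z<.24)&(abs(y)<.4)&(abs(x-.4)<.2)
    k,l,st,ce=cv2.connectedComponentsWithStats(t.astype(np.uint8))
    for i in range(1,k):
        if st[i,4]>15:
            Q=W[l==i];print(st[i],Q.min(0).round(3),Q.max(0).round(3),np.median(Q,0).round(4),p[l==i].mean(0).round())
E
python3 a.py
```

```text
top bench z 0.0020312309247495497
top rect ((488.1845703125, -174.7462158203125), (200.09347534179688, 220.60073852539062), 1.3550845384597778) [[386.0, -67.0], [391.0, -287.0], [591.0, -283.0], [586.0, -62.0]]
green 90 [ 0.4617503  -0.18799105  0.05949631]
[167 180  78  36 831] [0.543 0.096 0.116] [0.6   0.262 0.211] [0.5689 0.181  0.1439] [139. 141. 141.]
[335 198  88  31 909] [ 0.515 -0.269  0.115] [ 0.567 -0.1    0.212] [ 0.5441 -0.1873  0.167 ] [133. 135. 136.]
[376 256   6   6  20] [ 0.444 -0.201  0.115] [ 0.454 -0.19   0.118] [ 0.4501 -0.1944  0.1161] [191. 194. 196.]
[282 386  19   7  95] [ 0.2   -0.019  0.189] [0.204 0.014 0.239] [ 0.2023 -0.0029  0.2192] [63. 65. 66.]
side bench z 0.0028303496328847544
side rect ((487.80572509765625, -175.6735076904297), (200.35086059570312, 222.46676635742188), 1.4734079837799072) [[385.0, -67.0], [391.0, -289.0], [591.0, -284.0], [585.0, -62.0]]
green 94 [ 0.45838682 -0.23776931  0.05993158]
[235 139  36  41 693] [0.542 0.093 0.115] [0.6   0.258 0.21 ] [0.5726 0.1724 0.1466] [105. 104. 104.]
[ 61 205  12  25 113] [ 0.2   -0.023  0.187] [0.204 0.008 0.239] [ 0.202  -0.0109  0.22  ] [25. 28. 33.]
[ 255  240   51   66 1485] [ 0.515 -0.271  0.115] [ 0.567 -0.102  0.21 ] [ 0.5427 -0.1942  0.1551] [100. 100. 101.]
[221 307   7   7  30] [ 0.443 -0.202  0.115] [ 0.453 -0.191  0.12 ] [ 0.4486 -0.1966  0.1164] [159. 160. 163.]
```

```bash
cat > b.py <<'E'
from h import *
th=np.radians(1.4);A=np.array([[np.cos(th),-np.sin(th)],[np.sin(th),np.cos(th)]])
for n in("top","side"):
    d=np.load(n+"0.npy");W=cloud(n,d);W[...,:2]=(W[...,:2]-[.488,-.1752])@A
    W=W[d>0]-[0,0,.0025]
    for nm,lo,hi in(("knobtop",(.02,.04,.168),(.08,.12,.2)),("knobside",(.02,.04,.145),(.08,.12,.168)),("bar",(.04,-.12,.18),(.1,-.02,.23)),("guide",(.02,0,.13),(.07,.045,.145))):
        Q=W[((W>lo)&(W<hi)).all(1)]
        if len(Q):print(n,nm,len(Q),Q.min(0).round(4),Q.max(0).round(4),Q.mean(0).round(4))
E
python3 b.py
```

```text
top knobtop 43 [0.0358 0.0587 0.1688] [0.0492 0.0735 0.1761] [0.0424 0.0664 0.1725]
top knobside 17 [0.0352 0.0639 0.1453] [0.0454 0.0737 0.1677] [0.0381 0.0701 0.1562]
top bar 332 [ 0.0595 -0.0953  0.1801] [ 0.0783 -0.0201  0.2093] [ 0.0675 -0.0574  0.2026]
top guide 211 [0.0279 0.0022 0.1303] [0.0575 0.0429 0.1421] [0.0424 0.0271 0.1374]
side knobtop 52 [0.0351 0.0566 0.1681] [0.0495 0.0726 0.176 ] [0.0421 0.0628 0.1728]
side knobside 78 [0.0349 0.0554 0.1451] [0.0504 0.0648 0.1679] [0.0412 0.0591 0.1562]
side bar 510 [ 0.0593 -0.0979  0.18  ] [ 0.0778 -0.0201  0.2077] [ 0.0667 -0.063   0.2024]
side guide 272 [0.0273 0.0004 0.13  ] [0.0579 0.0416 0.1408] [0.042  0.0222 0.1375]
```

```bash
cat >> h.py <<'E'
YAW=1.4
def Rt(tilt=0,head=91.4): # tool x along fixture +y, y along +x, z down; tilt>0: tool leans so that z points towards +x
    B=np.array([[0,1,0],[1,0,0],[0,0,-1.]]).T
    return R.from_euler('z',YAW,degrees=True)*R.from_euler('y',-tilt,degrees=True)*R.from_matrix(B)
def fx(p): # fixture->world
    return np.array([.488,-.1752,.0])+R.from_euler('z',YAW,degrees=True).apply(p)
def delta(p,Rg):
    s=manip.get_state();R0=R.from_rotvec(s["eef_rot"])
    print(np.r_[R0.inv().apply(p-s["tool_pos"]).round(4),(R0.inv()*Rg).as_rotvec(degrees=True).round(1)].tolist())
E
python3 - <<'E'
from h import *
print(Rt().as_matrix().round(2),fx([.0425,.066,.14]))
delta(np.array([.3,-.3,.32]),Rt())
delta(fx([.0425,.066,.25]),Rt())
delta(fx([.0425,.066,.142]),Rt())
E
```

```text
[[-0.02  1.    0.  ]
 [ 1.    0.02  0.  ]
 [ 0.    0.   -1.  ]] [ 0.52887479 -0.10818133  0.14      ]
[0.184, -0.1423, -0.0894, -0.1, -0.1, -72.1]
[0.4634, -0.2476, -0.0191, -0.1, -0.1, -72.1]
[0.4633, -0.2474, 0.0889, -0.1, -0.1, -72.1]
```

Call:
{"op": "apply_moves", "data": {"deltas": [0.03,-0.02,-0.03,0,0,-7,0.06,-0.045,-0.055,0,0,-14,0.09,-0.065,-0.075,0,0,-21,0.12,-0.085,-0.085,0,0,-28,0.155,-0.105,-0.09,0,0,-35,0.19,-0.125,-0.09,0,0,-42,0.225,-0.14,-0.09,0,0,-49,0.26,-0.155,-0.09,0,0,-56,0.295,-0.17,-0.09,0,0,-63,0.33,-0.19,-0.09,0,0,-70,0.365,-0.21,-0.09,0,0,-72,0.4,-0.225,-0.08,0,0,-72], "gripper": 0.3}}

```text
clock: 1.1
tool_pos: [0.478, -0.1489, 0.313]
eef_rot: [2.192, 2.247, 0.002]
contact_force: [0.5, -1.3, 0.5]
gripper_width: 0.0598
finger_force: 0.0
```

```bash
python3 - <<'E'
from h import *
s=manip.get_state();print(s["clock"],s["joint_pos"].round(2),s["gripper_width"])
delta(fx([.0425,.066,.25]),Rt())
delta(fx([.0425,.066,.142]),Rt())
E
```

```text
1.1 [-0.44  0.02  0.23  1.78  0.    1.11] 0.05980864778295482
[0.0395, 0.0517, 0.0631, 0.2, 0.1, 0.0]
[0.0397, 0.0514, 0.1711, 0.2, 0.1, 0.0]
```

Call:
{"op": "apply_moves", "data": {"deltas": [0.02,0.025,0.03,0,0,0,0.035,0.045,0.055,0,0,0,0.035,0.045,0.06,0,0,0,0.035,0.045,0.06,0,0,0,0.035,0.045,0.06,0,0,0]}}

```text
clock: 1.52
tool_pos: [0.52, -0.115, 0.2509]
eef_rot: [-2.195, -2.245, 0.002]
contact_force: [-0.5, -0.5, 0.1]
gripper_width: 0.0598
finger_force: 0.0
```

```bash
python3 - <<'E'
from h import *
s=manip.get_state();T=np.eye(4);T[:3,:3]=R.from_rotvec(s["eef_rot"]).as_matrix();T[:3,3]=s["tool_pos"]
delta(fx([.0425,.066,.142]),Rt())
p,d=manip.camera("wrist");cv2.imwrite("pics/w1.png",p[:,:,::-1])
W=cloud("wrist",d,T);W=W[d>0]-[*fx([0,0,0])[:2],0];W=R.from_euler('z',-YAW,degrees=True).apply(W)
for nm,lo,hi in(("knobtop",(.02,.04,.168),(.08,.12,.2)),("knobside",(.02,.04,.145),(.08,.12,.168)),("bar",(.04,-.12,.18),(.1,-.02,.23)),("guide",(.02,0,.13),(.07,.045,.145))):
    Q=W[((W>lo)&(W<hi)).all(1)]
    if len(Q):print(nm,len(Q),Q.min(0).round(4),Q.max(0).round(4),Q.mean(0).round(4))
E
```

```text
[0.0066, 0.0092, 0.1088, -0.1, -0.0, -0.1]
knobtop 373 [0.0366 0.058  0.168 ] [0.0521 0.0735 0.1762] [0.0441 0.0663 0.174 ]
knobside 148 [0.0367 0.0662 0.1452] [0.0512 0.0736 0.1679] [0.0435 0.0714 0.157 ]
bar 793 [ 0.0608 -0.0579  0.1805] [ 0.0789 -0.02    0.2082] [ 0.0686 -0.0348  0.2044]
guide 1244 [0.0297 0.0002 0.13  ] [0.0592 0.0423 0.1415] [0.0442 0.0274 0.1389]
```

View pics/w1.png

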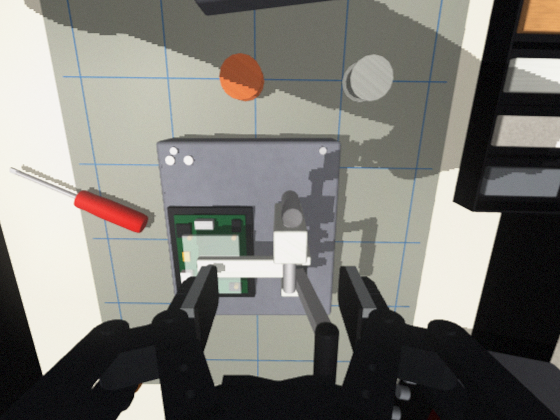

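The wrist view shows the knob at about (292,216), next to the guide block. It lies between the finger lines and agrees with the earlier measurement to 2 mm.

Call:
{"op": "apply_moves", "data": {"deltas": [0.007,0.01,0.0,0,0,0,0.007,0.01,0.03,0,0,0,0.007,0.01,0.06,0,0,0,0.007,0.01,0.09,0,0,0,0.007,0.01,0.109,0,0,0,0.007,0.01,0.109,0,0,0,0.007,0.01,0.109,0,0,0]}}

```text
clock: 2.15
tool_pos: [0.5305, -0.1081, 0.1427]
eef_rot: [-2.197, -2.245, -0.0]
contact_force: [0.2, 0.2, 1.0]
gripper_width: 0.0602
finger_force: 0.0
```

Call:
{"op": "apply_moves", "data": {"deltas": [0,0,0,0,0,0,0,0,0,0,0,0,0,0,0,0,0,0,0,0,0,0,0,0,0,0,0,0,0,0,0,0,0,0,0,0,0,0,0,0,0,0], "gripper": 1}}

```text
clock: 2.73
tool_pos: [0.5301, -0.1083, 0.1449]
eef_rot: [2.196, 2.245, -0.002]
contact_force: [-5.3, -0.2, 5.9]
gripper_width: 0.0143
finger_force: 58.7
```

Call:
{"op": "apply_moves", "data": {"deltas": [0.004,0,0,0,0,0,0.009,0,0,0,0,0,0.014,0,0,0,0,0,0.019,0,0,0,0,0,0.024,0,0,0,0,0,0.028,0,0,0,0,0,0.031,0,0,0,0,0,0.032,0,0,0,0,0,0.032,0,0,0,0,0,0.032,0,0,0,0,0]}}

```text
clock: 3.57
tool_pos: [0.5294, -0.0787, 0.1449]
eef_rot: [2.194, 2.241, -0.008]
contact_force: [-6.0, -6.3, 6.1]
gripper_width: 0.014
finger_force: 58.8
```

Call:
{"op": "apply_moves", "data": {"deltas": [0.002,0,0,0,0,0,0.003,0,0,0,0,0,0.003,0,0,0,0,0]}}

```text
clock: 3.82
tool_pos: [0.5294, -0.0786, 0.1449]
eef_rot: [2.193, 2.236, -0.016]
contact_force: [-5.0, -12.9, 4.3]
gripper_width: 0.0143
finger_force: 58.6
```

Call:
{"op": "apply_moves", "data": {"deltas": [-0.003,0,0,0,0,0,-0.003,0,0,0,0,0,-0.003,0,0,0,0,0,-0.003,0,0,0,0,0], "gripper": 0.3}}

```text
clock: 4.15
tool_pos: [0.5303, -0.0754, 0.1426]
eef_rot: [2.196, 2.247, 0.001]
contact_force: [-0.7, -0.3, -0.3]
gripper_width: 0.0596
finger_force: 0.0
```

Call:
{"op": "apply_moves", "data": {"deltas": [-0.003,0,-0.03,0,0,0,-0.003,0,-0.065,0,0,0,-0.003,0,-0.1,0,0,0,-0.003,0,-0.125,0,0,0,-0.003,0,-0.125,0,0,0,-0.003,0,-0.125,0,0,0]}}

```text
clock: 4.65
tool_pos: [0.5314, -0.0786, 0.2697]
eef_rot: [2.193, 2.244, 0.004]
contact_force: [0.7, -0.1, 0.9]
gripper_width: 0.0597
finger_force: 0.0
```

```bash
python3 - <<'E'
from h import *
s=manip.get_state();print(s["contact_force"],s["tool_pos"]);T=np.eye(4);T[:3,:3]=R.from_rotvec(s["eef_rot"]).as_matrix();T[:3,3]=s["tool_pos"]
p,d=manip.camera("wrist");cv2.imwrite("pics/w2.png",p[:,:,::-1])
for n in ("wrist","top"):
  if n=="top": p,d=manip.camera(n);T=None
  W=cloud(n,d,T);W=W[d>0]-[*fx([0,0,0])[:2],0];W=R.from_euler('z',-YAW,degrees=True).apply(W)
  for nm,lo,hi in(("knobtop",(.02,.04,.168),(.08,.14,.185)),("bar",(.04,-.12,.18),(.1,-.02,.23)),("guide",(.02,0,.13),(.07,.045,.145))):
    Q=W[((W>lo)&(W<hi)).all(1)]
    if len(Q):print(nm,len(Q),Q.min(0).round(4),Q.max(0).round(4),Q.mean(0).round(4))
E
```

```text
[ 0.73852841 -0.13084347  0.8651163 ] [ 0.53137737 -0.07856851  0.26967081]
knobtop 313 [0.0368 0.0874 0.1682] [0.0522 0.1031 0.1763] [0.0443 0.0958 0.1741]
bar 283 [ 0.0606 -0.0389  0.18  ] [ 0.0787 -0.0201  0.2086] [ 0.0686 -0.0271  0.2039]
guide 1015 [0.0295 0.0046 0.13  ] [0.0592 0.0449 0.1416] [0.0443 0.0286 0.1388]
```

The bolt has moved 29.5 mm and is at its stop. Next is the lever.

```bash
python3 - <<'E'
from h import *
delta(fx([.0697,-.065,.27]),Rt())
delta(fx([.0697,-.065,.180]),Rt())
E
```

```text
[-0.1608, 0.0257, -0.0039, -0.1, -0.0, -0.1]
[-0.1609, 0.0259, 0.0861, -0.1, -0.0, -0.1]
```

Call:
{"op": "apply_moves", "data": {"deltas": [-0.03,0.005,0,0,0,0,-0.065,0.012,0,0,0,0,-0.1,0.018,0,0,0,0,-0.135,0.024,0,0,0,0,-0.161,0.026,0,0,0,0,-0.161,0.026,0,0,0,0,-0.161,0.026,0.02,0,0,0,-0.161,0.026,0.045,0,0,0,-0.161,0.026,0.07,0,0,0,-0.161,0.026,0.086,0,0,0,-0.161,0.026,0.086,0,0,0,-0.161,0.026,0.086,0,0,0]}}

```text
clock: 5.75
tool_pos: [0.558, -0.2376, 0.1784]
eef_rot: [-2.191, -2.243, 0.002]
contact_force: [0.1, 0.3, 0.3]
gripper_width: 0.0595
finger_force: 0.0
```

Call:
{"op": "apply_moves", "data": {"deltas": [0,0,0,0,0,0,0,0,0,0,0,0,0,0,0,0,0,0,0,0,0,0,0,0,0,0,0,0,0,0,0,0,0,0,0,0], "gripper": 1}}

```text
clock: 6.25
tool_pos: [0.5603, -0.2395, 0.1833]
eef_rot: [2.194, 2.244, 0.001]
contact_force: [-1.0, 1.0, 5.1]
gripper_width: 0.0162
finger_force: 58.8
```

```bash
python3 - <<'E'
from h import *
s=manip.get_state();print(s["joint_pos"].round(2))
g0=None
for q,t in zip([0.02,.2,.4,.6,.8,1.0,1.2,1.4,1.46],[0,6,12,18,25,32,40,46,48]):
    r=np.radians(t);g=np.array([.0512-.11*np.sin(q-.2),-.065,.09+.11*np.cos(q-.2)])+.019*np.array([np.sin(r),0,-np.cos(r)])
    print(q,end=' ');delta(fx(g),Rt(t))
E
```

```text
[-0.51  0.26  0.24  1.55 -0.    1.03]
0.02 [0.001, 0.0002, 0.0041, 0.1, 0.1, -0.1]
0.2 [0.001, -0.0175, 0.0022, -5.9, 0.1, -0.1]
0.4 [0.0009, -0.0374, 0.004, -11.9, 0.1, -0.1]
0.6 [0.0009, -0.0565, 0.0099, -17.9, 0.1, -0.1]
0.8 [0.0009, -0.0736, 0.0196, -24.9, 0.1, -0.1]
1.0 [0.0009, -0.0884, 0.0326, -31.9, 0.1, -0.1]
1.2 [0.0009, -0.1, 0.0482, -39.9, 0.1, -0.1]
1.4 [0.0009, -0.1085, 0.0664, -45.9, 0.1, -0.1]
1.46 [0.0009, -0.1103, 0.0721, -47.9, 0.1, -0.1]
```

Call:
{"op": "apply_moves", "data": {"deltas": [0,-0.008,-0.001,-3,0,0,0,-0.0175,-0.002,-6,0,0,0,-0.0275,-0.001,-9,0,0,0,-0.0375,0,-12,0,0,0,-0.047,0.003,-15,0,0,0,-0.0565,0.006,-18,0,0,0,-0.065,0.011,-21.5,0,0,0,-0.0735,0.016,-25,0,0]}}

```text
clock: 6.92
tool_pos: [0.4918, -0.2414, 0.1738]
eef_rot: [1.94, 1.996, 0.459]
contact_force: [2.9, 3.4, 12.4]
gripper_width: 0.0157
finger_force: 58.7
```

```bash
python3 - <<'E'
from h import *
s=manip.get_state();print(s["joint_pos"].round(2),s["contact_force"].round(1))
for q,t in zip([.8,1.0,1.2,1.4,1.46],[25,32,40,46,48]):
    r=np.radians(t);g=np.array([.0512-.11*np.sin(q-.2),-.065,.09+.11*np.cos(q-.2)])+.019*np.array([np.sin(r),0,-np.cos(r)])
    print(q,end=' ');delta(fx(g),Rt(t))
E
```

```text
[-0.76 -0.31 -0.41  1.13  0.31  0.84] [ 2.9  3.4 12.4]
0.8 [0.0013, -0.0091, 0.0069, 1.2, 0.2, 0.3]
1.0 [0.0014, -0.0281, 0.0121, -5.8, 0.2, 0.3]
1.2 [0.0015, -0.0453, 0.0211, -13.8, 0.2, 0.3]
1.4 [0.0017, -0.061, 0.0337, -19.8, 0.2, 0.3]
1.46 [0.0017, -0.0651, 0.038, -21.8, 0.1, 0.3]
```

Call:
{"op": "apply_moves", "data": {"deltas": [0,-0.009,0.003,-3.5,0,0,0,-0.019,0.006,-7,0,0,0,-0.028,0.01,-11,0,0,0,-0.036,0.015,-15,0,0,0,-0.036,0.015,-15,0,0]}}

```text
clock: 7.33
tool_pos: [0.4577, -0.242, 0.1371]
eef_rot: [1.798, 1.835, 0.668]
contact_force: [-14.9, 2.9, 10.5]
gripper_width: 0.016
finger_force: 63.8
```

```bash
python3 - <<'E'
from h import *
s=manip.get_state();print(s["joint_pos"].round(2),s["contact_force"].round(1))
for q,t in zip([1.2,1.4,1.46],[40,46,48]):
    r=np.radians(t);g=np.array([.0512-.11*np.sin(q-.2),-.065,.09+.11*np.cos(q-.2)])+.019*np.array([np.sin(r),0,-np.cos(r)])
    print(q,end=' ');delta(fx(g),Rt(t))
E
```

```text
[-0.96 -0.54 -0.74  0.93  0.56  0.72] [-14.9   2.9  10.5]
1.2 [0.0011, 0.0007, 0.0035, 0.1, 0.3, -0.1]
1.4 [0.0011, -0.0175, 0.0119, -5.9, 0.3, -0.1]
1.46 [0.0011, -0.0226, 0.0152, -7.9, 0.3, -0.1]
```

Call:
{"op": "apply_moves", "data": {"deltas": [0,-0.006,0.001,-2,0,0,0,-0.012,0.004,-4,0,0,0,-0.0175,0.008,-6,0,0,0,-0.0225,0.011,-8,0,0,0,-0.0225,0.011,-8,0,0,0,-0.0225,0.011,-8,0,0]}}

```text
clock: 7.83
tool_pos: [0.4501, -0.243, 0.1188]
eef_rot: [1.706, 1.742, 0.78]
contact_force: [-28.4, 7.8, 22.2]
gripper_width: 0.0159
finger_force: 66.3
```

```bash
python3 - <<'E'
from h import *
s=manip.get_state();print(s["joint_pos"].round(2),s["contact_force"].round(1))
for q,t in zip([1.4,1.46],[46,48]):
    r=np.radians(t);g=np.array([.0512-.11*np.sin(q-.2),-.065,.09+.11*np.cos(q-.2)])+.019*np.array([np.sin(r),0,-np.cos(r)])
    print(q,end=' ');delta(fx(g),Rt(t))
E
```

```text
[-1.06 -0.62 -0.88  0.82  0.72  0.67] [-28.4   7.8  22.2]
1.4 [0.0018, -0.0004, 0.0028, 2.3, 0.2, -0.1]
1.46 [0.0018, -0.0058, 0.0053, 0.3, 0.2, -0.1]
```

Call:
{"op": "apply_moves", "data": {"deltas": [0,-0.001,-0.002,0,0,0,0,-0.003,-0.004,0,0,0,0,-0.005,-0.004,0,0,0,0,-0.005,-0.004,0,0,0]}}

```text
clock: 8.17
tool_pos: [0.4489, -0.2428, 0.1194]
eef_rot: [1.684, 1.745, 0.785]
contact_force: [43.2, -5.6, -8.7]
gripper_width: 0.0159
finger_force: 61.5
```

```bash
python3 - <<'E'
from h import *
for q,t in zip([1.4],[46]):
    r=np.radians(t);g=np.array([.0512-.11*np.sin(q-.2),-.065,.09+.11*np.cos(q-.2)])+.019*np.array([np.sin(r),0,-np.cos(r)])
    print(q,end=' ');delta(fx(g),Rt(t))
p,d=manip.camera("side");cv2.imwrite("pics/s2.png",p[:,:,::-1])
E
```

```text
1.4 [0.0016, -0.0, 0.0041, 3.0, 0.1, 0.7]
```

View pics/s2.png

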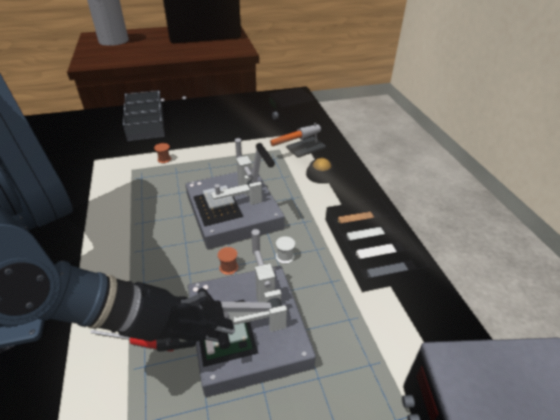

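The side view shows the loaded lever swung down, with the gripper at its handle (about 200,320). The knob is fully back at (256,240), and the empty fixture's lever is still upright.

Call:
{"op": "apply_moves", "data": {"deltas": [0,0,0.002,0,0,0,0,0,0.002,0,0,0,0,0,0.002,0,0,0,0,0.002,0.002,0,0,0,0,0.003,0.002,0,0,0], "gripper": 0.55}}

```text
clock: 8.63
tool_pos: [0.4467, -0.2416, 0.1132]
eef_rot: [1.71, 1.747, 0.778]
contact_force: [-0.8, 0.3, 0.4]
gripper_width: 0.0385
finger_force: 0.0
```

Call:
{"op": "apply_moves", "data": {"deltas": [0,0.003,-0.02,0,0,0,0,0.003,-0.045,0,0,0,0,0.003,-0.07,0,0,0,0,0.003,-0.1,0,0,0,0,0.003,-0.13,0,0,0,0,0.003,-0.15,0,0,0,0,0.003,-0.15,0,0,0]}}

```text
clock: 9.22
tool_pos: [0.3362, -0.2468, 0.2197]
eef_rot: [1.708, 1.743, 0.772]
contact_force: [0.0, 0.6, 0.3]
gripper_width: 0.0385
finger_force: 0.0
```

```bash
python3 - <<'E'
from h import *
s=manip.get_state();print(s["contact_force"].round(1))
T=np.eye(4);T[:3,:3]=R.from_rotvec(s["eef_rot"]).as_matrix();T[:3,3]=s["tool_pos"]
for n in("side","wrist","top"):
  p,d=manip.camera(n);cv2.imwrite(f"pics/{n}3.png",p[:,:,::-1])
  W=cloud(n,d,T if n=="wrist" else None);W=W[d>0]-[*fx([0,0,0])[:2],0.0025*(n!="wrist")];W=R.from_euler('z',-YAW,degrees=True).apply(W)
  for nm,lo,hi in(("knobtop",(.02,.04,.168),(.08,.14,.185)),("bar",(-.08,-.09,.115),(-.03,-.03,.16))):
    Q=W[((W>lo)&(W<hi)).all(1)]
    if len(Q):print(n,nm,len(Q),Q.min(0).round(4),Q.max(0).round(4),Q.mean(0).round(4))
E
```

```text
[0.  0.6 0.3]
side knobtop 56 [0.0349 0.0844 0.1684] [0.05  0.103 0.175] [0.0423 0.0927 0.1721]
side bar 351 [-0.0615 -0.0899  0.1271] [-0.0439 -0.0301  0.1389] [-0.0529 -0.0608  0.1352]
wrist knobtop 290 [0.0347 0.0859 0.168 ] [0.0516 0.1016 0.177 ] [0.04   0.0929 0.1735]
wrist bar 1293 [-0.0617 -0.0897  0.1236] [-0.0458 -0.03    0.1412] [-0.0568 -0.0588  0.1357]
top knobtop 41 [0.0364 0.0882 0.1691] [0.0494 0.1029 0.1758] [0.0425 0.0961 0.1727]
top bar 221 [-0.0601 -0.0898  0.1287] [-0.0441 -0.0301  0.1406] [-0.0523 -0.06    0.1348]
```

View pics/side3.png

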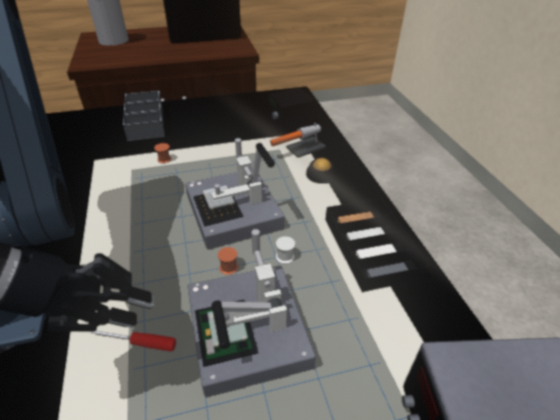

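The lever is down with the bar at about (218,325), z about 0.130–0.132. I'll do one gentle confirming press with the fingers shut.

```bash
python3 - <<'E'
from h import *
s=manip.get_state()
b=fx([-.0528,-.065,.1305]);print(R.from_rotvec(s["eef_rot"]).inv().apply(b-s["tool_pos"]))
E
```

```text
[0.00082507 0.00338847 0.13079529]
```

Call:
{"op": "apply_moves", "data": {"deltas": [0,0.03,0,0,0,0,0,0.045,0.02,0,0,0,0,0.045,0.05,0,0,0,0,0.045,0.08,0,0,0,0,0.045,0.11,0,0,0,0,0.045,0.14,0,0,0,0,0.045,0.14,0,0,0,0,0.045,0.14,0,0,0], "gripper": 1}}

```text
clock: 10.03
tool_pos: [0.4717, -0.2373, 0.1516]
eef_rot: [1.711, 1.754, 0.783]
contact_force: [-0.2, 0.7, -1.0]
gripper_width: 0.0001
finger_force: 0.0
```

Call:
{"op": "apply_moves", "data": {"deltas": [0,-0.005,0,0,0,0,0,-0.01,0,0,0,0,0,-0.015,0,0,0,0,0,-0.018,0,0,0,0,0,-0.021,0,0,0,0,0,-0.021,0,0,0,0]}}

```text
clock: 10.53
tool_pos: [0.4574, -0.2423, 0.141]
eef_rot: [1.708, 1.746, 0.778]
contact_force: [-0.4, 0.1, 1.3]
gripper_width: -0.0001
finger_force: 0.7
```

Call:
{"op": "apply_moves", "data": {"deltas": [0,-0.002,0,0,0,0,0,-0.004,0,0,0,0,0,-0.006,0,0,0,0,0,-0.006,0,0,0,0]}}

```text
clock: 10.87
tool_pos: [0.4563, -0.2424, 0.1412]
eef_rot: [1.695, 1.745, 0.782]
contact_force: [8.2, 0.8, 5.6]
gripper_width: -0.0005
finger_force: 4.0
```

Pressing with 10 N gives no movement, so the lever is at its stop. Backing off now.

Call:
{"op": "apply_moves", "data": {"deltas": [0,0.015,0,0,0,0,0,0.025,0,0,0,0,0,0.025,-0.03,0,0,0,0,0.025,-0.06,0,0,0,0,0.025,-0.09,0,0,0,0,0.025,-0.12,0,0,0,0,0.025,-0.14,0,0,0,0,0.025,-0.14,0,0,0,0,0.025,-0.14,0,0,0]}}

```text
clock: 11.62
tool_pos: [0.3658, -0.2447, 0.2487]
eef_rot: [1.71, 1.746, 0.775]
contact_force: [0.3, -0.1, -0.0]
gripper_width: 0.0
finger_force: 0.0
```

```bash
python3 - <<'E'
from h import *
for n in("side","top"):
  p,d=manip.camera(n)
  W=cloud(n,d);W=W[d>0]-[*fx([0,0,0])[:2],0.0025];W=R.from_euler('z',-YAW,degrees=True).apply(W)
  for nm,lo,hi in(("knobtop",(.02,.04,.168),(.08,.14,.185)),("bar",(-.08,-.09,.115),(-.03,-.03,.16))):
    Q=W[((W>lo)&(W<hi)).all(1)]
    if len(Q):print(n,nm,len(Q),Q.min(0).round(4),Q.max(0).round(4),Q.mean(0).round(4))
s=manip.get_state();print(s["tool_pos"],s["contact_force"],np.abs(s["qd"]).max())
print(manip.finish_job())
E
```

```text
side knobtop 55 [0.0347 0.0854 0.1687] [0.0501 0.1018 0.1748] [0.0422 0.0929 0.1721]
side bar 349 [-0.0615 -0.09    0.1258] [-0.0438 -0.03    0.1392] [-0.0529 -0.0613  0.1351]
top knobtop 43 [0.036  0.0881 0.1687] [0.0491 0.1029 0.1757] [0.0426 0.0962 0.1725]
top bar 220 [-0.0601 -0.0898  0.1286] [-0.0442 -0.0308  0.1395] [-0.0523 -0.0604  0.1347]
[ 0.36630558 -0.24327107  0.24685422] [-0.09724206  0.8652086  -0.5324346 ] 0.015025156219534628
the job is handed in; nothing more can be done
None
```

The job is handed in: on the loaded fixture I slid the bolt fully back, then swung the lever down to its stop and let go; the arm is clear, and I never touched the empty fixture.

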